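# Release the ratchet jaw and open the egg-cup rack

### The arm

A 6-joint arm with a two-finger parallel gripper is mounted at the origin on the work surface. World frame = base frame: x ahead of the robot, y to its left, z up, the work surface at z = 0. Lengths are in m, angles in rad, forces in N, time in s.
With the tool pointing down it reaches from about 0.25 to 0.775 m from the base axis. Payload 4 kg.
Tool frame: the origin (TCP) lies midway between the tips of the shut fingers; the grasp point (between the pads) lies 19 mm behind it; y points along the fingers, x is the direction in which the jaws open and shut, and the axes are right-handed (so a half turn about y gives the same grasp; the last joint's range is limited). The gripper opens to 94 mm and grips with 3 to 60 N. Pads are 16 mm wide; open, the fingers measure 119 mm over their backs; the gripper's body (75 mm by 177 mm) begins 78 mm behind the grasp point.
Start: joints at [-1.302, 0.087, 1.371, -0, 1.684, -0.103], TCP at [0.2, -0.512, 0.173] pointing down, gripper open.
Joint ranges: [-3.1, 3.1], [-0.76, 2.03], [0.27, 2.55], [-1.08, 4.22], [0.17, 2.65], [-2.57, 2.57]. Speed limits (rad/s): [2.79, 2.79, 3.14, 3.14, 3.14, 3.14].

### API

Orientations are given as [roll, pitch, yaw] about the fixed x, y, z axes, in that order (R = Rz(yaw) Ry(pitch) Rx(roll)).
In Python, from bench import robot gives the robot as it stands.
- The arm moves only by the shell command python3 -m creep 'ROWS'. ROWS is JSON, a list of rows, each a list of 7 numbers: the shift along the tool's x, y, z in mm, then the turn, a rotation vector about the tool's x, y, z in degrees, then the closure in counts, from 0 (fully open) to 255 (shut). A call has 1 to 5 rows; each row is the pose to reach, as a shift and turn from the pose commanded when the call began, along the tool's axes at that moment; what a row does not reach only later rows make up. A row lasts 1/8 s, in which the tool goes at most 62.5 mm and 10.7 degrees, less where a joint would pass 70% of its speed; a pose out of reach is approached as far as the arm can. A call with a gripper value outside its range is refused whole. The fingers move at their own pace and stop on an object; the grip force is fixed at half the most. Time passes only in rows, so rows that repeat a pose let the fingers close. It gives the time, the measured TCP pose, the force and the opening at its end, in the units of the state.
- robot.get_obs(): the state, without advancing time (a new reading comes with each control period).
- robot.snapshot(name): name is "side" or "top" or "wrist"; returns a dict with "color" (420x560x3 uint8, blue, green, red), "fx", "fy", "cx", "cy" (pixels), "k1" (the pictures are not rectified: a ray, as slopes to the right and down, at radius r is drawn at 1 + k1 r^2 times it, then the intrinsics apply), "world_from_camera" (4x4, takes a point from camera to world coordinates); the wrist camera has in their place "mount" (4x4, takes a point from camera to tool coordinates, whose origin is the TCP and whose axes are the tool frame's). Camera axes: x right, y down, z forward; pixel columns grow to the right and rows downward; lengths in m; the calibration is good to about 2 mm. A picture is of the moment at which its call begins: read the wrist's pose just before it. There is no depth.
- robot.close_job(): hands the job in, once; it reports no verdict.
Trained networks look in the newest picture that a camera, given by its name, has taken for a name from the list of things; names that differ only in an ending like _2 or _b are one class to them, and where a whole thing is asked for, a point or a joint stands for the part that bears it (a point fixed in the world has none). Each returns a list of dicts, best first, with "p" (0 to 1); they miss things now and then, are a little off and sometimes report something else, mostly with a low value. They report only what shows in the picture. A call takes as long as a camera call. They do not tell look-alikes from the thing itself.
- robot.spot_in(name, camera): "point" ([x, y, z] in m, in world coordinates, good to about 4 mm: the middle of the surface that is visible of it).
- robot.landmark_of(name, camera): "point" ([x, y, z] in m, in world coordinates, good to about 4 mm: a listed point, or the origin of a listed thing).
The state is a dict: "time": time; "joint_positions": joint angles; "qvel": joint speeds; "joint_torque": joint torques, N m; "tool_pos": TCP position; "ee_rot": TCP orientation; "wrist_force": force on the tool from outside, world axes, zero at the start; "wrist_torque": the same for the moment, N m; "width": finger opening in m.
Only numpy, scipy, OpenCV 4.12 (cv2) and the standard library are available. Lean on these libraries where they do the work, as an engineer would, in place of code of your own. Each camera call takes 0.05 s, during which the arm holds its last target.

### The job

Open up the egg-cup rack to make room in the row: with the fingertips press the white release plate on top of the orange sliding jaw, keep it down, and push the jaw back along its bar, away from the cups, until it is fully home against the end post; then let go so that the plate springs up again. Nothing is to be picked up: leave the egg cups, the poacher cup and everything else on the sill standing where they are, and do not press the chrome timer.

Things in the scene. Friction and masses are not known exactly. Their poses are not given: they have to be found in the camera images.
- rack: Teak tray 145 x 440 x 12 mm, fixed. Origin under its middle; z up, y along it. Fixed teak end plate at its -y end. A bar (12 mm wide, 45 to 61 mm above the sill) runs along y at x = +55 mm between posts 74 mm high. The row of cups stands on the tray at about x = -15 mm, between end plate and jaw. Teeth under the bar bar the jaw from going to +y unless the release plate is held down.
- jaw (a joint): Jaw's place on the bar, m: grows as it is pushed back along the rack's +y, away from the cups; 0.140 = fully home at the end post (hard stop); starts at 0.01 to 0.07. Chrome carriage 64 mm long (top 79 mm up); orange plate 90 mm high over the tray at its -y end, orange push wall at its +y end. About 2.5 N of friction; stays put. Locked, it has up to 6 mm of play to +y; to -y it clicks along.
- release (a joint): Travel of the white release plate, m: 0 = up, 0.008 = fully down (hard stop). Spring: 2 N at the top, 7 N fully down. The ratchet is free when the plate is 5 mm or more down; it must stay down while the jaw is pushed. Let go, it locks again (the plate may then rest up to 4 mm low on a tooth).
- plate_top (a point): Centre of the top face of the white release plate on the jaw: 46 x 46 mm, level, 100 mm above the sill when up; travels with the jaw. Axes as the rack's. Clear above; the push wall stands 1 mm beyond its +y edge.
- wall_face (a point): On the orange push wall's face that looks to -y, over the release plate, 14 mm above the plate when up, mid-width. The wall is 50 mm wide (along x), 14 mm thick, top 28 mm above the plate (128 mm above the sill). Pushing it towards +y moves the jaw. Axes as the rack's.
- egg_cup_a_mid (a point): Orange melamine egg cup, loose, 48 mm across, 60 mm high, in the row on the tray; point half-way up.
- egg_cup_b_mid (a point): The other orange egg cup, same size, in the row; point half-way up.
- poacher_mid (a point): Cast aluminium egg poacher cup, loose, 66 mm across, 32 mm high, with a small lug, in the row; point half-way up.
- canister_mid (a point): Smoked glass canister with a teak lid, loose, 90 mm across, 150 mm high, off to the left of the rack; point half-way up.
- salt_pot_mid (a point): Cream salt pot with a chrome cap, loose, 42 mm across, 74 mm high, beyond the rack; point half-way up.
- herb_pot_mid (a point): Terracotta pot with a herb, loose, 82 mm across, about 80 mm high, beyond the rack; point 30 mm up.
- timer_top (a point): Centre of the round chrome plunger top (30 mm across, 78 mm above the sill) of the kitchen timer, fixed, off to the right of the rack. Not to be pressed.
- timer (a joint): Travel of the timer's plunger, in m: 0 = up, 0.006 = pressed.
There are look-alikes about, which are no part of the job. What is shaped like the part that bears egg_cup_b_mid but blue is not meant.

How it is judged:
On the way, in this order (a step that is already met when the one before it is completed fails the run):
1. the release plate is pressed down, freeing the ratchet (value of joint release above 0.0045 m), for 0.1 s.
2. the jaw is pushed back to the end post (value of joint jaw above 0.135 m), for 0.1 s.
At the end, for the whole second after the job is handed in: The jaw stands within 5 mm of fully home (joint above 0.135 m), the release plate has sprung up (less than 4.5 mm down), the timer is not pressed, and the cups, poacher, canister, salt pot and herb pot stand upright (within 0.2 rad) and within 20 mm of where they began (value of joint jaw above 0.135 m and value of joint release below 0.0045 m and distance of each of egg_cup_a_mid, egg_cup_b_mid, poacher_mid, canister_mid, salt_pot_mid, herb_pot_mid from where it was at the start of the episode below 0.02 m and angle between each of egg_cup_a_mid, egg_cup_b_mid, poacher_mid, canister_mid, salt_pot_mid, herb_pot_mid's own z axis and vertical below 0.2 rad and value of joint timer below 0.003 m); the robot touches nothing.
It fails at once if an egg cup is lifted, carried, shoved by more than 20 mm or knocked over (distance of any of egg_cup_a_mid, egg_cup_b_mid from where it was at the start of the episode above 0.02 m or angle between any of egg_cup_a_mid, egg_cup_b_mid's own z axis and vertical above 0.4 rad).
It fails at once if the poacher cup is lifted, carried, shoved by more than 20 mm or knocked over (distance of poacher_mid from where it was at the start of the episode above 0.02 m or angle between poacher_mid's own z axis and vertical above 0.4 rad).
It fails at once if the canister, salt pot or herb pot is lifted, carried, shoved by more than 20 mm or knocked over (distance of any of canister_mid, salt_pot_mid, herb_pot_mid from where it was at the start of the episode above 0.02 m or angle between any of canister_mid, salt_pot_mid, herb_pot_mid's own z axis and vertical above 0.4 rad).
It fails at once if the timer is pressed (value of joint timer above 0.003 m).
It also fails if it takes over 38 s, if anything falls off the work surface, if the arm or the gripper's body presses on something with over 40 N, if the wrist force passes 120 N, or if a joint passes its speed limit or range.

## Working session

There is one attempt and no reset: what is moved stays moved. The work goes in short steps, Python scripts to look and compute and a shell command to move; the robot and the scene stay as the last step left them, time stands still between calls to the robot, and variables do not carry over. Pictures are saved under pics/ and viewed, and the job is handed in when it is done.

```bash
ls; mkdir -p pics
python3 - <<'E'
from bench import robot
import cv2
o=robot.get_obs();print(o)
for c in["side","top","wrist"]:
    s=robot.snapshot(c);cv2.imwrite(f"pics/{c}0.png",s["color"])
    for n in["plate_top","wall_face","rack","timer_top","egg_cup_a_mid","canister_mid"]:
        print(c,n,[( [round(v,3) for v in d["point"]],round(d["p"],2)) for d in robot.landmark_of(n,c)[:3]])
    print({k:v for k,v in s.items() if k!="color"})
E
```

```text
pics
{'time': 0.0, 'joint_positions': array([-1.30212495e+00,  8.79174609e-02,  1.37222611e+00,  1.55134833e-05,
        1.68358540e+00, -1.03138930e-01]), 'qvel': array([-4.11549205e-05, -1.79658087e-04, -1.68317773e-03,  1.82612387e-03,
       -3.14471152e-03, -1.23208541e-04]), 'joint_torque': array([-3.75676518e-05, -3.40180314e+01, -3.02428365e+01,  7.17679155e-02,
        3.28087248e-02, -1.69701739e-04]), 'tool_pos': array([ 0.19963549, -0.51183717,  0.17143904]), 'ee_rot': array([-1.57056104,  0.00212337, -1.19898404]), 'wrist_force': array([-0.38542819, -0.25346176,  0.20586282]), 'wrist_torque': array([ 0.00011629, -0.00225208,  0.01795218]), 'width': 0.09402656491611114}
side plate_top [([0.541, 0.11, 0.104], 0.54)]
side wall_face [([0.538, 0.129, 0.115], 0.81)]
side rack [([0.474, 0.028, 0.002], 0.67)]
side timer_top [([0.605, -0.451, 0.079], 0.59)]
side egg_cup_a_mid [([0.454, -0.013, 0.041], 0.76)]
side canister_mid [([0.508, 0.365, 0.077], 0.77)]
{'fx': 468.5018904376479, 'fy': 468.5018904376479, 'cx': 275.4814338567156, 'cy': 211.47784789277182, 'k1': -0.0211209364086
[... 915 characters left out ...]
-0.20211274, -0.97934637,  1.10167679],
       [ 0.        ,  0.        ,  0.        ,  1.        ]])}
wrist plate_top []
wrist wall_face []
wrist rack []
wrist timer_top []
wrist egg_cup_a_mid []
wrist canister_mid []
{'fx': 363.35459219570726, 'fy': 363.35459219570726, 'cx': 275.8964348666181, 'cy': 216.2186925793326, 'k1': -0.02700774329453478, 'mount': array([[ 9.99999268e-01, -1.20209496e-03,  1.40080261e-04,
         6.68822290e-04],
       [-4.76257801e-04, -2.84474032e-01,  9.58683628e-01,
        -2.11675978e-01],
       [-1.11257956e-03, -9.58682992e-01, -2.84474397e-01,
         8.45768833e-02],
       [ 0.00000000e+00,  0.00000000e+00,  0.00000000e+00,
         1.00000000e+00]])}
```

View pics/side0.png

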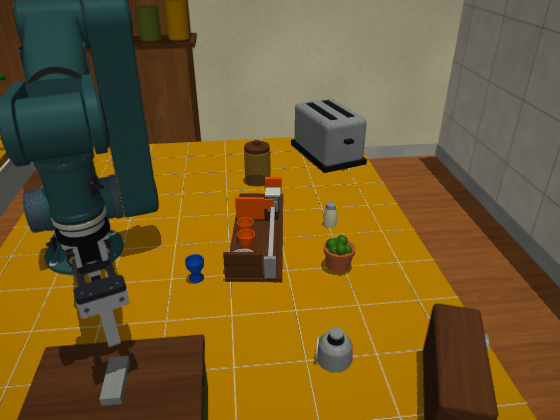

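View pics/top0.png

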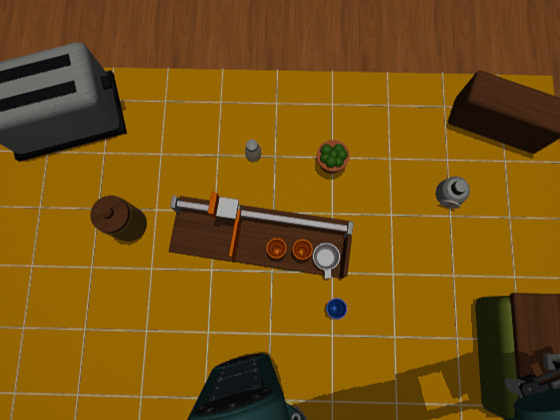

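Side view: orange jaw, with its white plate at (273,192) and its wall at (273,183). Top view: plate at (228,208), wall at (213,203), bar running from (350,228) to (175,203). The blue cup at (337,308) is the look-alike. Next I'll measure the rack's yaw.

```bash
cat > h.py <<'E'
import numpy as np,cv2
def ray(s,px,z):
    K=np.array([[s["fx"],0,s["cx"]],[0,s["fy"],s["cy"]],[0,0,1.]])
    p=cv2.undistortPoints(np.array([[px]],float),K,np.array([s["k1"],0,0,0,0.]))[0,0]
    T=s["world_from_camera"];d=T[:3,:3]@np.array([p[0],p[1],1]);o=T[:3,3]
    return o+d*(z-o[2])/d[2]
E
python3 - <<'E'
from bench import robot
import cv2,numpy as np
from h import ray
s=robot.snapshot("top");c=s["color"]
cv2.imwrite("pics/topz.png",cv2.resize(c[180:290,160:360],None,fx=4,fy=4,interpolation=cv2.INTER_CUBIC))
a=ray(s,(350,228),.074);b=ray(s,(175,203),.074);print(a,b,-np.arctan2(b[0]-a[0],b[1]-a[1]))
hsv=cv2.cvtColor(c[190:230,205:250],cv2.COLOR_BGR2HSV);m=((hsv[...,1]<60)&(hsv[...,2]>150)).astype(np.uint8)
n,l,st,ce=cv2.connectedComponentsWithStats(m);
for i in range(1,n):
  if st[i,4]>50:
    p=ce[i]+[205,190];print(st[i],p,ray(s,p,.1))
    print(cv2.minAreaRect(np.argwhere(l==i)[:,::-1].astype(np.float32)))
print(ray(s,(228,208),.1))
E
```

```text
[ 0.4997951  -0.18616478  0.074     ] [0.55133499 0.23215623 0.074     ] -0.1225887545665096
[ 12   8  21  20 333] [226.95795796 207.25225225] [0.53790885 0.10351778 0.1       ]
((22.027027130126953, 17.337839126586914), (18.577085494995117, 18.08388900756836), 9.462322235107422)
[0.53617996 0.10100475 0.1       ]
```

View pics/topz.png

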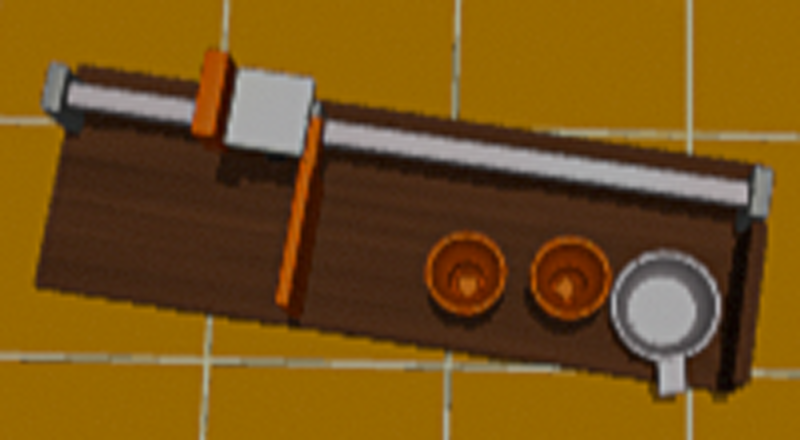

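```bash
python3 -m creep '[[-35,-16,42,0,-10,0,255],[-70,-32,84,0,-20,0,255],[-105,-48,126,0,-30,0,255],[-140,-64,168,0,-40,0,255],[-175,-80,210,0,-50,0,255]]'
cat >> h.py <<'E'
from scipy.spatial.transform import Rotation as R
def togo(o,target,yaw):
    r=R.from_euler("xyz",o["ee_rot"]);t=R.from_euler("xyz",[-np.pi/2,0,yaw])
    return np.round(r.inv().apply(np.array(target)-o["tool_pos"])*1000,1),np.round((r.inv()*t).as_rotvec(degrees=True),1)
E
python3 - <<'E'
from bench import robot
from h import *
o=robot.get_obs();print(o["tool_pos"],togo(o,[.540,.108,.2],-.13))
E
```

```text
time: 1.72
tool_pos: [0.3324, -0.2715, 0.2533]
ee_rot: [-1.571, -0.001, -0.321]
wrist_force: [1.6, -0.5, -0.9]
width: 0.0476
[ 0.33244063 -0.27153331  0.25328596] (array([ 77.1,  53.2, 425.7]), array([  0. , -10.9,   0.1]))
```

```bash
python3 -m creep '[[11,0,60,0,-5,0,255],[22,0,120,0,-11,0,255],[33,0,180,0,-11,0,255],[44,0,240,0,-11,0,255],[55,0,300,0,-11,0,255]]'
python3 - <<'E'
from bench import robot
from h import *
o=robot.get_obs();print(o["tool_pos"],togo(o,[.540,.108,.2],-.13))
E
```

```text
time: 2.35
tool_pos: [0.4809, -0.0047, 0.2529]
ee_rot: [-1.571, -0.001, -0.134]
wrist_force: [0.5, -0.8, -0.5]
width: 0.0009
[ 0.48089442 -0.0046637   0.25291258] (array([ 43.4,  52.9, 119.6]), array([ 0. , -0.2,  0.1]))
```

```bash
python3 -m creep '[[20,0,55,0,0,0,255],[43,0,110,0,0,0,255],[43,30,118,0,0,0,255],[43,80,118,0,0,0,255],[43,93,118,0,0,0,255]]'
python3 - <<'E'
from bench import robot
from h import *
for c in ["wrist","side","top"]:
    s=robot.snapshot(c)
    if c=="side": s0=cv2.resize(s["color"][150:290,200:380],None,fx=4,fy=4)
    elif c=="wrist": s0=s["color"]
    else: s0=cv2.resize(s["color"][160:290,160:360],None,fx=4,fy=4)
    cv2.imwrite(f"pics/{c}1.png",s0)
    for n in["plate_top","wall_face"]:
        print(c,n,[( [round(v,3) for v in d["point"]],round(d["p"],2)) for d in robot.landmark_of(n,c)[:3]])
o=robot.get_obs();print(o["tool_pos"],o["ee_rot"],togo(o,[.540,.108,.105],-.13))
E
```

```text
time: 2.98
tool_pos: [0.5362, 0.1047, 0.1555]
ee_rot: [-1.573, 0.007, -0.134]
wrist_force: [0.1, -0.0, -0.5]
width: 0.0001
wrist plate_top [([0.542, 0.106, 0.099], 0.61)]
wrist wall_face [([0.543, 0.128, 0.113], 0.93)]
side plate_top [([0.539, 0.107, 0.101], 0.71)]
side wall_face [([0.541, 0.13, 0.116], 0.6)]
top plate_top [([0.54, 0.104, 0.103], 0.49), ([0.447, -0.011, 0.043], 0.31), ([0.707, 0.058, 0.039], 0.22)]
top wall_face [([0.438, -0.132, 0.03], 0.26)]
[0.53946777 0.10448658 0.16134445] [-1.5701919  -0.00306228 -0.13470526] (array([-0.1, 56.3,  3.5]), array([-0. , -0.3,  0.2]))
```

View pics/wrist1.png

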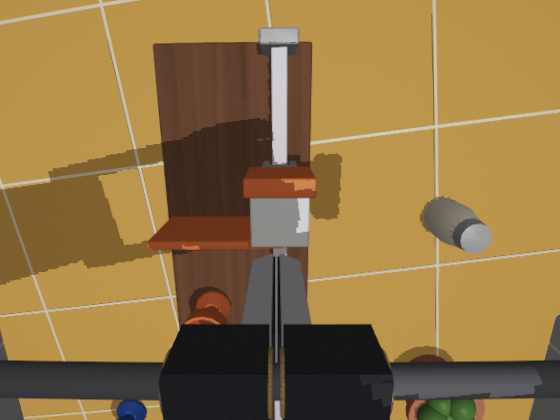

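View pics/side1.png

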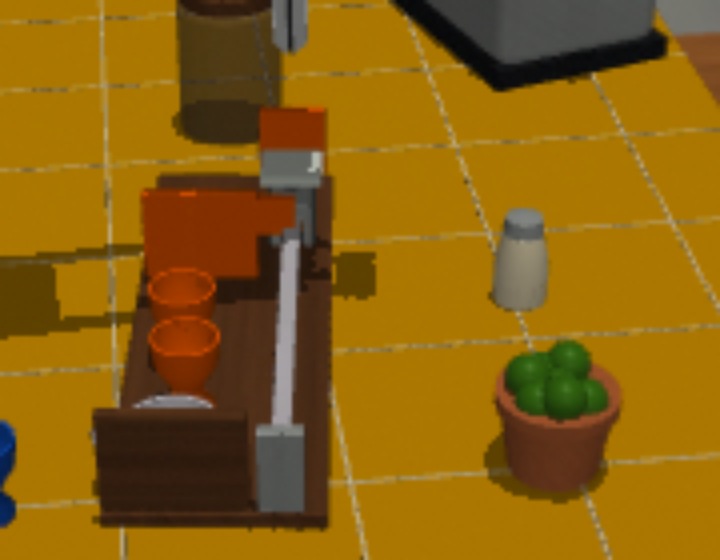

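Wrist view: fingers over the plate (about (280,225)), wall ahead at (280,183), bar running straight up the image, so the yaw is right. I'll press now.

```bash
python3 -m creep '[[0,35,2,0,0,0,255],[0,58,2,0,0,0,255],[0,66,2,0,0,0,255],[0,69,2,0,0,0,255],[0,69,2,0,0,0,255]]'
```

```text
time: 4.05
tool_pos: [0.5396, 0.1066, 0.0917]
ee_rot: [-1.57, -0.002, -0.134]
wrist_force: [-0.3, 0.6, 0.6]
width: 0.0001
```

```bash
python3 -m creep '[[0,0,0,0,0,0,255],[0,0,0,0,0,0,255]]'
python3 - <<'E'
from bench import robot
from h import *
for c in ["wrist","side"]:
    s=robot.snapshot(c)
    s0=s["color"] if c=="wrist" else cv2.resize(s["color"][150:290,200:380],None,fx=4,fy=4,interpolation=cv2.INTER_CUBIC)
    cv2.imwrite(f"pics/{c}2.png",s0)
o=robot.get_obs();print(o["tool_pos"],o["wrist_force"])
E
```

```text
time: 4.3
tool_pos: [0.5393, 0.1066, 0.0913]
ee_rot: [-1.571, -0.001, -0.134]
wrist_force: [-0.0, 0.1, -0.1]
width: 0.0005
[0.53907273 0.10660854 0.09097445] [-0.63906689 -0.69412588  0.44102922]
```

View pics/wrist2.png

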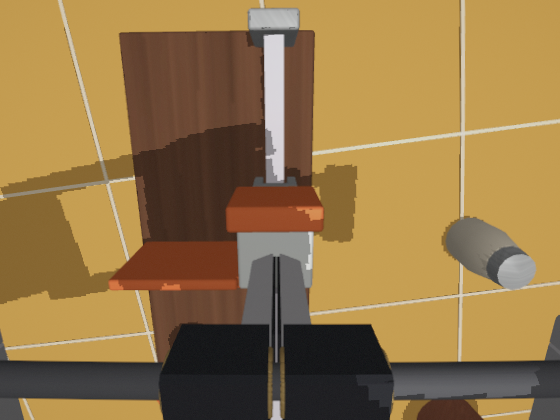

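View pics/side2.png

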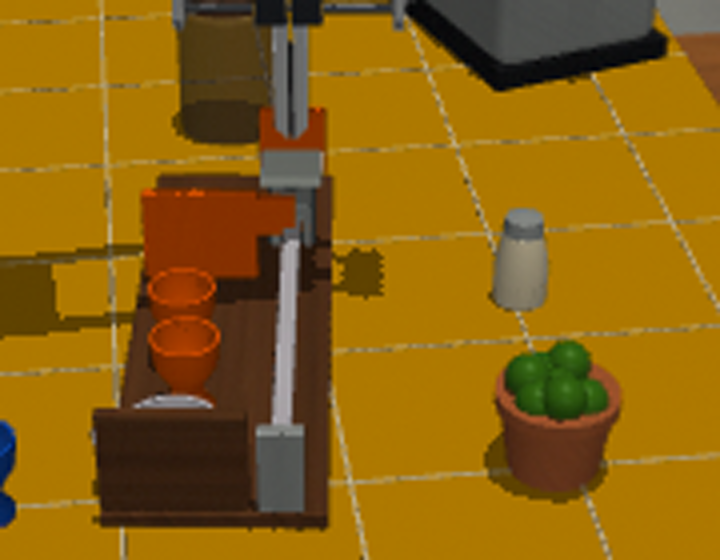

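```bash
cat >> h.py <<'E'
def proj(s,p):
    T=np.linalg.inv(s["world_from_camera"])
    K=np.array([[s["fx"],0,s["cx"]],[0,s["fy"],s["cy"]],[0,0,1.]])
    rv=cv2.Rodrigues(T[:3,:3])[0]
    return cv2.projectPoints(np.array([p],float),rv,T[:3,3],K,np.array([s["k1"],0,0,0,0.]))[0][0,0]
E
python3 - <<'E'
from bench import robot
from h import *
s=robot.snapshot("side");o=robot.get_obs()
z=lambda p:np.round((proj(s,p)-[200,150])*4)
print("tip",z(o["tool_pos"]))
u=np.array([.13,.99,0]);v=np.array([.99,-.13,0])
c=np.array([.540,.106,.1])
for zz in(.1,.092):
  for a in(-.023,.023): print(zz,a,z(c+[0,0,zz-.1]+a*u-.023*v),z(c+[0,0,zz-.1]+a*u+.023*v))
print("walltop",z(c+.024*u+[0,0,.028]))
print(o["wrist_force"],o["joint_torque"])
cv2.imwrite("pics/side3.png",cv2.resize(s["color"][165:215,240:310],None,fx=10,fy=10,interpolation=cv2.INTER_CUBIC))
E
```

```text
tip [291. 169.]
0.1 -0.023 [260. 174.] [323. 174.]
0.1 0.023 [262. 144.] [323. 144.]
0.092 -0.023 [260. 183.] [323. 183.]
0.092 0.023 [262. 153.] [323. 153.]
walltop [292. 110.]
[-0.17148507  0.7431581  -0.19673955] [-9.01273088e-04 -3.45004821e+01 -2.95361209e+01  7.56288785e-02
 -3.71734001e-03  5.07917105e-05]
```

View pics/side3.png

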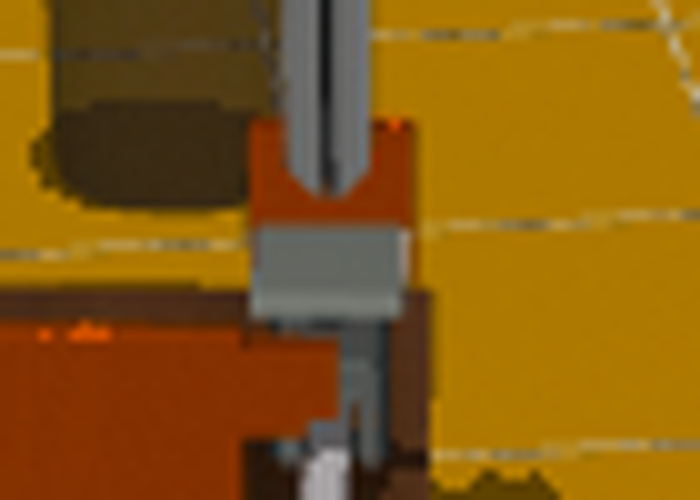

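The force is about zero, the plate still looks up, and the tip sits about 25 mm above where the reported TCP projects (row 138 seen, 169 expected). So it has not touched yet. I'll go down in small steps, watching the force.

```bash
python3 -m creep '[[0,6,0,0,0,0,255],[0,9,0,0,0,0,255],[0,12,0,0,0,0,255],[0,12,0,0,0,0,255]]'
python3 -m creep '[[0,2,0,0,0,0,255],[0,2,0,0,0,0,255]]'
python3 -m creep '[[0,2,0,0,0,0,255],[0,2,0,0,0,0,255]]'
```

```text
time: 4.95
tool_pos: [0.5385, 0.1066, 0.078]
ee_rot: [-1.571, 0.001, -0.134]
wrist_force: [1.0, -0.2, -0.2]
width: 0.0006
time: 5.2
tool_pos: [0.5388, 0.1066, 0.0765]
ee_rot: [-1.571, 0.0, -0.134]
wrist_force: [0.4, 0.7, 1.0]
width: 0.0003
time: 5.45
tool_pos: [0.5387, 0.1066, 0.0744]
ee_rot: [-1.571, 0.0, -0.134]
wrist_force: [0.2, 0.0, 0.4]
width: 0.0001
```

Run:
```python
from bench import robot
from h import *
s=robot.snapshot("side");o=robot.get_obs()
print("tip",np.round((proj(s,o["tool_pos"])-[240,165])*10),o["tool_pos"],o["wrist_force"])
cv2.imwrite("pics/side4.png",cv2.resize(s["color"][165:215,240:310],None,fx=10,fy=10,interpolation=cv2.INTER_CUBIC))
s=robot.snapshot("wrist");cv2.imwrite("pics/wrist4.png",s["color"][150:360,130:430].repeat(2,0).repeat(2,1))
```

```text
tip [327. 321.] [0.53877483 0.10655722 0.07448405] [ 0.29971019  0.27229927 -0.30950904]
```

View pics/side4.png

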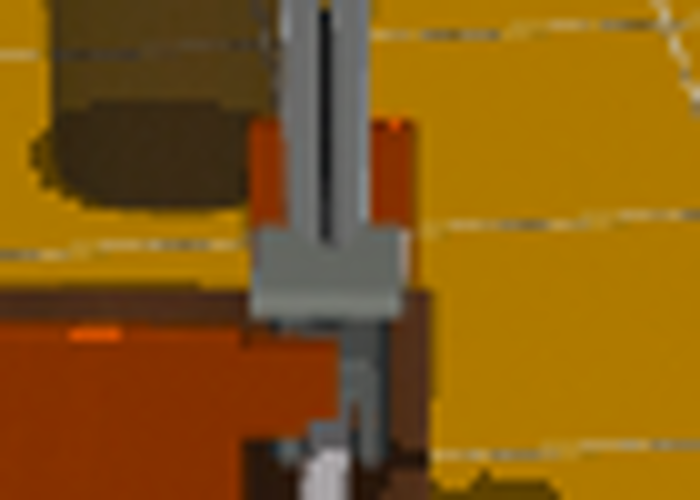

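View pics/wrist4.png

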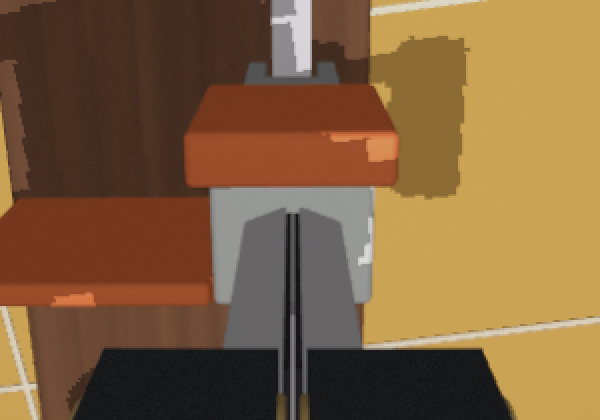

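Side crop: tip at row 245, plate top spanning rows 228 to 292, so still a few mm to go.

```bash
python3 -m creep '[[0,2,0,0,0,0,255],[0,3,0,0,0,0,255],[0,3,0,0,0,0,255]]'
python3 -m creep '[[0,2,0,0,0,0,255],[0,3,0,0,0,0,255],[0,3,0,0,0,0,255]]'
```

```text
time: 5.92
tool_pos: [0.5387, 0.1066, 0.0714]
ee_rot: [-1.571, 0.0, -0.134]
wrist_force: [0.5, -0.0, 0.2]
width: 0.0
time: 6.3
tool_pos: [0.5387, 0.1066, 0.0684]
ee_rot: [-1.571, 0.0, -0.134]
wrist_force: [0.5, -0.3, -0.4]
width: 0.0001
```

```bash
python3 -m creep '[[0,2,0,0,0,0,255],[0,2,0,0,0,0,255]]'
python3 -m creep '[[0,2,0,0,0,0,255],[0,2,0,0,0,0,255]]'
python3 - <<'E'
from bench import robot
from h import *
s=robot.snapshot("side");o=robot.get_obs()
print(o["tool_pos"],o["wrist_force"])
cv2.imwrite("pics/side5.png",cv2.resize(s["color"][165:215,240:310],None,fx=10,fy=10,interpolation=cv2.INTER_CUBIC))
E
```

```text
time: 6.55
tool_pos: [0.539, 0.1065, 0.0667]
ee_rot: [-1.571, -0.0, -0.134]
wrist_force: [0.0, -0.5, -0.3]
width: 0.0006
time: 6.8
tool_pos: [0.5391, 0.1066, 0.065]
ee_rot: [-1.571, -0.001, -0.134]
wrist_force: [-0.1, 0.5, 3.2]
width: 0.0005
[0.53905679 0.10656161 0.06500066] [ 0.06815161 -0.30375401  2.17469798]
```

View pics/side5.png

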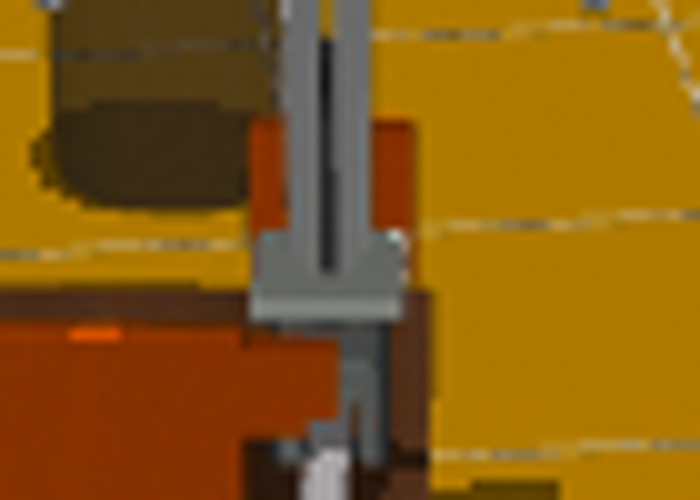

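Contact: 2–3 N at reported z ≈ 0.065, so the reported TCP lies about 34 mm below the real tip. Pressing 7 mm more.

```bash
python3 -m creep '[[0,2,0,0,0,0,255],[0,4,0,0,0,0,255],[0,4,0,0,0,0,255]]'
python3 -m creep '[[0,2,0,0,0,0,255],[0,3,0,0,0,0,255],[0,3,0,0,0,0,255]]'
```

```text
time: 7.22
tool_pos: [0.5391, 0.1066, 0.0609]
ee_rot: [-1.571, -0.001, -0.134]
wrist_force: [-1.3, -0.4, 5.8]
width: 0.0006
time: 7.6
tool_pos: [0.5392, 0.1066, 0.0593]
ee_rot: [-1.571, -0.001, -0.134]
wrist_force: [-3.9, -0.3, 10.1]
width: 0.0003
```

```bash
python3 -m creep '[[0,0,6,0,0,0,255],[0,0,14,0,0,0,255],[0,0,22,0,0,0,255],[0,0,30,0,0,0,255],[0,0,30,0,0,0,255]]'
python3 - <<'E'
from bench import robot
from h import *
s=robot.snapshot("wrist");o=robot.get_obs()
print(o["tool_pos"],o["wrist_force"])
cv2.imwrite("pics/wrist6.png",s["color"])
s=robot.snapshot("side")
cv2.imwrite("pics/side6.png",cv2.resize(s["color"][150:290,200:380],None,fx=4,fy=4,interpolation=cv2.INTER_CUBIC))
E
```

```text
time: 8.22
tool_pos: [0.5431, 0.1367, 0.0593]
ee_rot: [-1.57, -0.001, -0.134]
wrist_force: [-3.3, -0.6, 9.0]
width: 0.0004
[0.54307233 0.1367572  0.05929177] [-3.99008101  0.12103003  9.34595347]
```

View pics/wrist6.png

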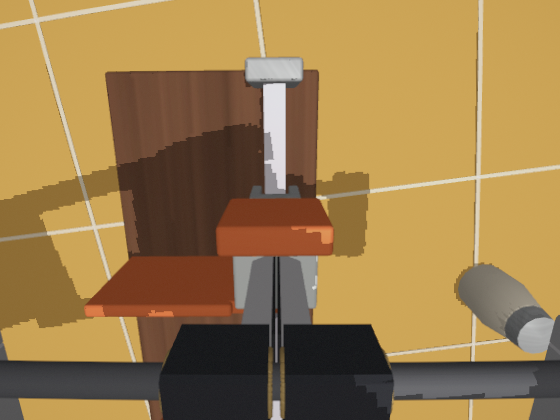

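View pics/side6.png

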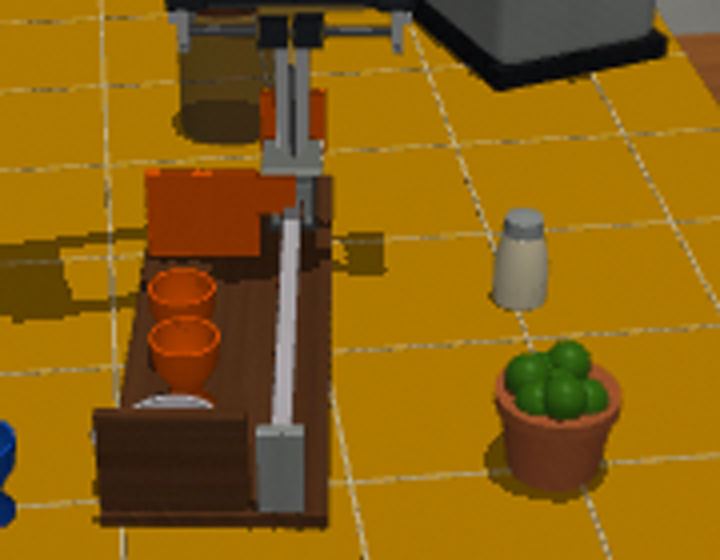

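The jaw moves freely with the plate down (wrist view: wall at (275,228), end post at (275,70)). The cups have not moved. Pushing on.

```bash
python3 -m creep '[[0,0,8,0,0,0,255],[0,0,16,0,0,0,255],[0,0,24,0,0,0,255],[0,0,32,0,0,0,255],[0,0,32,0,0,0,255]]'
python3 - <<'E'
from bench import robot
from h import *
s=robot.snapshot("wrist");o=robot.get_obs()
print(o["tool_pos"],o["wrist_force"])
cv2.imwrite("pics/wrist7.png",s["color"])
E
```

```text
time: 8.95
tool_pos: [0.5472, 0.1686, 0.0593]
ee_rot: [-1.57, -0.001, -0.134]
wrist_force: [-3.2, -0.2, 9.9]
width: 0.0006
[0.5471688  0.16858314 0.05930008] [-3.34937603  0.1967982   9.52360489]
```

View pics/wrist7.png

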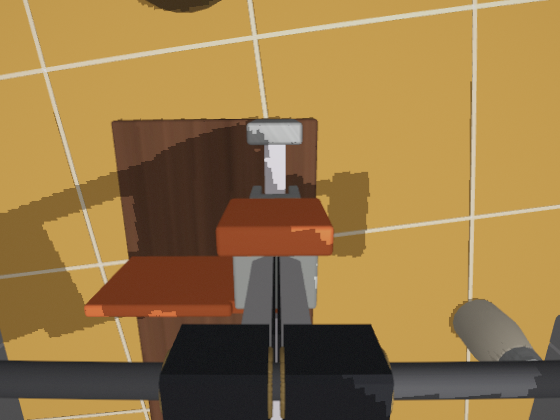

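```bash
python3 -m creep '[[0,0,7,0,0,0,255],[0,0,14,0,0,0,255],[0,0,18,0,0,0,255],[0,0,18,0,0,0,255]]'
python3 -m creep '[[0,0,3,0,0,0,255],[0,0,5,0,0,0,255],[0,0,5,0,0,0,255]]'
python3 - <<'E'
from bench import robot
from h import *
s=robot.snapshot("wrist");o=robot.get_obs()
print(o["tool_pos"],o["wrist_force"])
cv2.imwrite("pics/wrist8.png",s["color"])
E
```

```text
time: 9.5
tool_pos: [0.5494, 0.1861, 0.0593]
ee_rot: [-1.571, -0.0, -0.134]
wrist_force: [-3.6, -0.4, 10.8]
width: 0.0002
time: 9.88
tool_pos: [0.55, 0.1907, 0.0593]
ee_rot: [-1.571, -0.0, -0.134]
wrist_force: [-3.3, -2.7, 9.8]
width: 0.0001
[0.55001759 0.19071227 0.05930181] [-4.31324325 -1.03789568  9.020359  ]
```

View pics/wrist8.png

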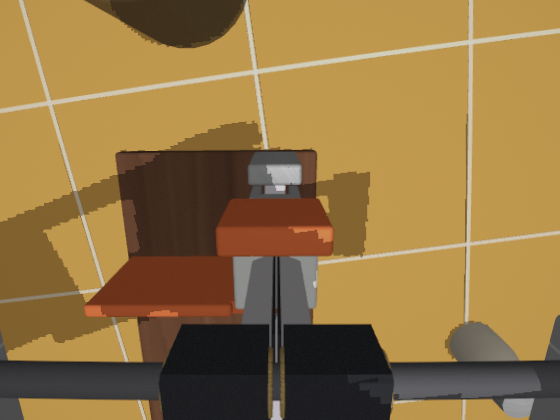

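```bash
python3 -m creep '[[0,0,3,0,0,0,255],[0,0,5,0,0,0,255],[0,0,5,0,0,0,255]]'
python3 -m creep '[[0,0,3,0,0,0,255],[0,0,5,0,0,0,255],[0,0,5,0,0,0,255]]'
```

```text
time: 10.3
tool_pos: [0.5506, 0.1956, 0.0593]
ee_rot: [-1.571, -0.0, -0.134]
wrist_force: [-3.5, -2.8, 9.5]
width: 0.0003
time: 10.68
tool_pos: [0.552, 0.1984, 0.0593]
ee_rot: [-1.575, -0.002, -0.135]
wrist_force: [-2.5, -6.9, 9.9]
width: 0.0004
```

```bash
python3 -m creep '[[0,0,3,0,0,0,255],[0,0,6,0,0,0,255],[0,0,6,0,0,0,255]]'
python3 - <<'E'
from bench import robot
from h import *
s=robot.snapshot("wrist");o=robot.get_obs()
print(o["tool_pos"],o["wrist_force"])
cv2.imwrite("pics/wrist9.png",s["color"][90:300,130:430].repeat(2,0).repeat(2,1))
E
```

```text
time: 11.05
tool_pos: [0.5536, 0.2045, 0.0593]
ee_rot: [-1.574, -0.004, -0.135]
wrist_force: [-0.8, -5.1, 9.3]
width: 0.0001
[0.55364234 0.20443954 0.05928597] [-1.11101356 -4.64002886  8.68263022]
```

View pics/wrist9.png

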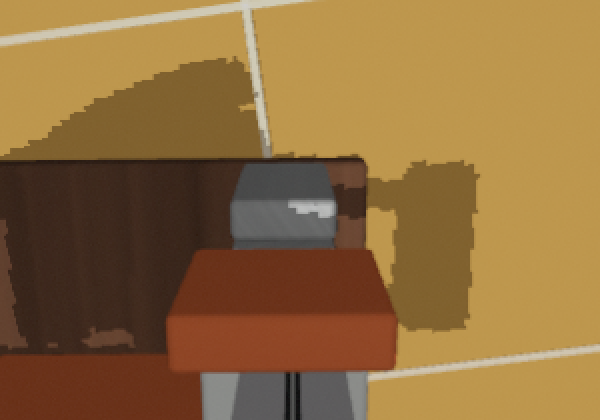

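The carriage looks flush with the post, and the fingers are now sliding across the plate towards the wall. I'll push on into the wall to confirm it is home.

```bash
python3 -m creep '[[0,0,3,0,0,0,255],[0,0,5,0,0,0,255],[0,0,5,0,0,0,255]]'
python3 -m creep '[[0,0,2,0,0,0,255],[0,0,4,0,0,0,255],[0,0,4,0,0,0,255]]'
```

```text
time: 11.48
tool_pos: [0.5542, 0.2079, 0.0593]
ee_rot: [-1.577, -0.003, -0.136]
wrist_force: [-1.6, -8.6, 9.6]
width: 0.0003
time: 11.85
tool_pos: [0.5541, 0.2076, 0.0594]
ee_rot: [-1.585, -0.002, -0.137]
wrist_force: [-3.6, -17.9, 12.1]
width: 0.0005
```

Hard stop: 18 N with no motion. I'll lift straight up while still leaning slightly towards +y, so the jaw isn't dragged back.

```bash
python3 -m creep '[[0,-3,-3,0,0,0,255],[0,-8,-5,0,0,0,255],[0,-14,-6,0,0,0,255],[0,-20,-9,0,0,0,255],[0,-60,-14,0,0,0,255]]'
python3 -m creep '[[0,-40,-5,0,0,0,255],[0,-60,-40,0,0,0,255],[0,-60,-90,0,0,0,255],[0,-60,-90,0,0,0,255]]'
python3 - <<'E'
from bench import robot
from h import *
o=robot.get_obs();print(o["tool_pos"],o["wrist_force"])
for c in ["wrist","side","top"]:
    s=robot.snapshot(c)
    s0=s["color"] if c=="wrist" else cv2.resize(s["color"][140:290,200:380] if c=="side" else s["color"][160:290,160:360],None,fx=4,fy=4,interpolation=cv2.INTER_CUBIC)
    cv2.imwrite(f"pics/{c}10.png",s0)
    for n in["plate_top","wall_face","rack","egg_cup_a_mid","poacher_mid","salt_pot_mid","canister_mid"]:
        print(c,n,[( [round(v,3) for v in d["point"]],round(d["p"],2)) for d in robot.landmark_of(n,c)[:2]])
E
```

```text
time: 12.48
tool_pos: [0.5489, 0.2021, 0.1143]
ee_rot: [-1.572, 0.008, -0.133]
wrist_force: [0.2, 0.7, 0.3]
width: 0.0008
time: 12.98
tool_pos: [0.5397, 0.1111, 0.1784]
ee_rot: [-1.57, -0.001, -0.137]
wrist_force: [0.4, 0.3, 0.6]
width: 0.0005
[0.53965246 0.11107613 0.17840708] [0.37086107 0.34282402 0.62306482]
wrist plate_top [([0.554, 0.194, 0.102], 0.75)]
wrist wall_face [([0.553, 0.218, 0.113], 0.72), ([0.552, 0.194, 0.102], 0.15)]
wrist rack [([0.473, 0.037, 0.0], 0.89)]
wrist egg_cup_a_mid [([0.45, -0.011, 0.046], 0.6)]
wrist poacher_mid []
wrist salt_pot_mid [([0.704, 0.057, 0.034], 0.71)]
wrist canister_mid []
side plate_top [([0.555, 0.196, 0.104], 0.42)]
side wall_face [([0.553, 0.217, 0.112], 0.67)]
side rack [([0.476, 0.029, -0.003], 0.6), ([0.554, 0.195, 0.102], 0.18)]
side egg_cup_a_mid [([0.453, -0.012, 0.042], 0.6)]
side poacher_mid [([0.433, -0.132, 0.032], 0.4)]
side salt_pot_mid [([0.704, 0.057, 0.04], 0.7)]
side canister_mid [([0.508, 0.367, 0.077], 0.73), ([0.686, -0.144, 0.031], 0.62)]
top plate_top [([0.551, 0.196, 0.1], 0.65)]
top wall_face [([0.55, 0.215, 0.113], 0.9), ([0.472, 0.033, -0.001], 0.18)]
top rack [([0.473, 0.029, -0.005], 0.68)]
top egg_cup_a_mid [([0.446, -0.01, 0.04], 0.64)]
top poacher_mid [([0.436, -0.134, 0.027], 0.76), ([0.689, -0.145, 0.028], 0.15)]
top salt_pot_mid [([0.705, 0.059, 0.04], 0.56)]
top canister_mid [([0.512, 0.365, 0.077], 0.88)]
```

View pics/wrist10.png

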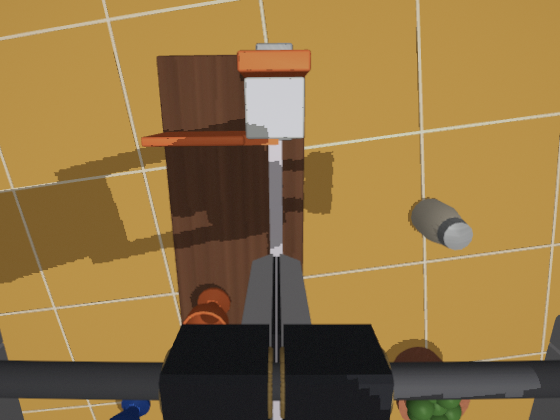

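View pics/side10.png

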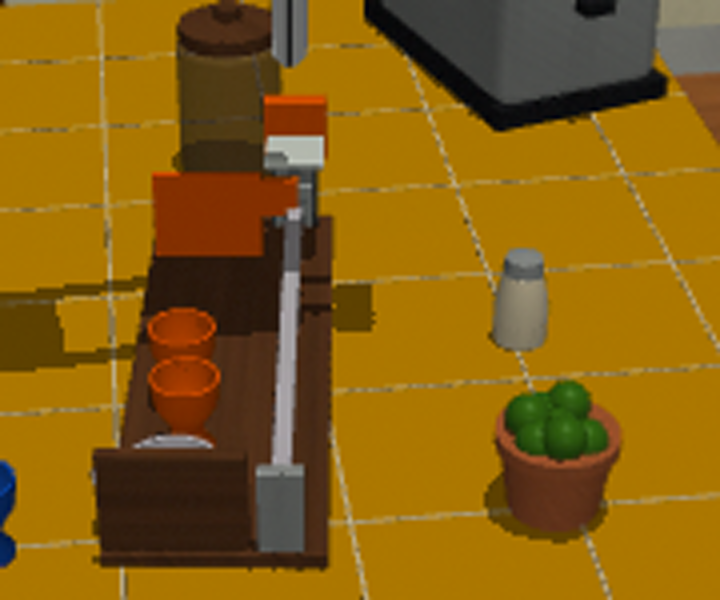

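View pics/top10.png

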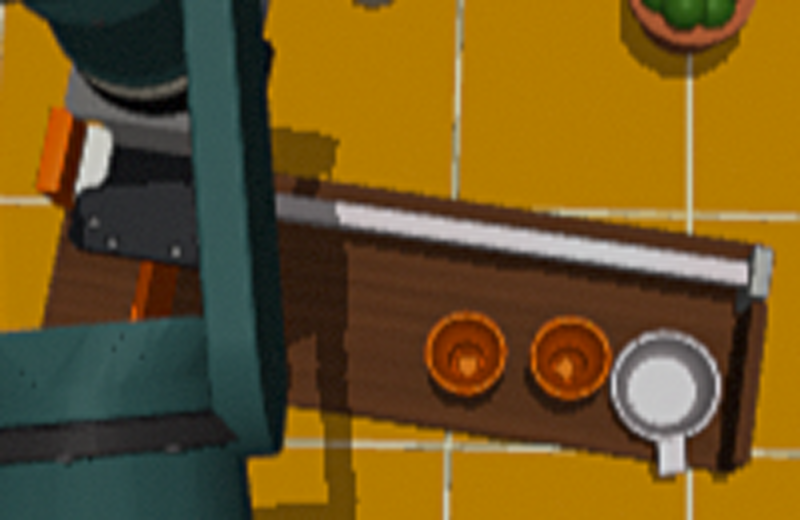

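Wrist view: wall (275,62) tight against the end post (275,47), white plate up at (275,107). The cups, poacher, salt pot and canister are where they were at the start. Handing in.

Run:
```python
from bench import robot
print(robot.close_job())
```

```text
the job is handed in; nothing more can be done
None
```

The jaw is home against the end post and the white release plate has sprung back up. I handed the job in at about 13 s of the 38 s; it reports no verdict.

- **What I did:** I pressed the plate down to its stop with the shut fingertips (about 10 N). I held it there and pushed the jaw back about 91 mm until it stopped moving at 18 N of push. Then I lifted straight off so the jaw would not be dragged back.
- **Last checks:**
  - The carriage looked flush with the post.
  - The plate read about 0.10 m high, which is its up position.
  - The wrist force was about zero, with the arm clear of everything.
  - The egg cup the network reports (it does not tell the two apart), the canister and the rack read within a few mm of the start. Both egg cups, the poacher, the salt pot and the herb pot look unmoved in the pictures.
  - The timer was never approached.
- **What disagreed:** The fingertips turned out to be about 34 mm above the reported TCP. My first press at the calculated height therefore touched nothing. I found the real contact by the wrist force and the pictures instead.
- **Not measured directly:** I had no reading of the jaw or release joints. "Home" and "up" rest on the hard stop, the pictures and the network estimates.

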